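# Set and clamp the stone rest of a hand lap

## Task

On the small green hand lap, take the upright crank peg and turn the drive wheel one full turn anticlockwise (seen from above) to see that the lap runs freely. Then push the spring-loaded sliding leg of the stone rest away from its near end until its pointer lines up with the length mark on the scale, and, holding it there, squeeze the cam lever fully shut towards the fixed lug. Do not start closing the lever before the leg is at the mark, do not shift the mark or the things standing about, and finish while still holding: leg at the mark, lever and lug squeezed between the fingers.

Things in the scene. Friction and masses are not known exactly. Their poses are not given: they have to be found in the camera images.
- lap_machine: Fixed hand lap: green base plate, x -110 to 140, y -205 to 165, z 0 to 18 mm of the origin. x: the leg's travel, away from the robot within 0.25 rad; z up. Seen from the robot the drive wheel is at the left (+y), the copper lap disc (144 mm across, top z 40 mm; geared to the wheel) behind the middle, the sliding leg at the right (-y).
- drive_wheel (a joint): Angle of the drive wheel in rad, growing anticlockwise seen from above; starts between 0 and 0.8 and must go past a full turn (one turn = 6.28). Free to turn on and on, light friction (about 0.04 N m), stays where it is left.
- wheel_center (a point): Point on the drive wheel's upright axis at its top face, z 40 mm above the bench. The wheel is a dark steel disc 110 mm across and 12 mm thick with a small brass nut in the middle (5 mm high).
- crank_peg (a point): Point on the axis of the upright steel crank peg, 20 mm below the peg's top, z 68 mm. The peg is 14 mm in diameter, stands 48 mm above the wheel's top (z 40 to 88 mm), 42 mm from the wheel's axis, rigidly on the wheel, so fingers slip round it as the wheel turns.
- rest_leg (a joint): How far the sliding leg is pushed out, in m: 0 at the near end, 0.085 at the far stop, growing along the machine's +x. A spring pulls it back to 0 with 3 N at the near end and about 4.5 N at the longest mark; it returns whenever it is let go, even with the lever shut, so it must be kept held.
- leg_grip (a point): Middle of the leg's grip, z 70 mm; moves with the leg. 16 mm ahead (+x): near face of an upright crossbar 120 mm wide, z 41 to 86 mm, for open fingers to push on. Fixed lug at +y: upright aluminium plate reaching 32 mm back from the crossbar, z 41 to 86 mm, outer face 13 mm from this point. Cam lever at -y. Over lug and lever: 26 mm shut (centred on this point), 40 mm open. Free below to z 39 mm.
- cam_lever (a joint): How far the cam lever is slid shut, in m: 0 to 0.002 (open) at the start, 0.014 fully shut against its stop; it slides along the machine's +y towards the lug, against about 3 N of friction, stays where it is left, and rides on the leg.
- lever_tab (a point): Middle of the outer (-y) face of the cam lever, z 70 mm: an upright dark steel plate 28 mm long (x), 6 mm thick, z 43 to 86 mm; starts 4 mm short of the crossbar.
- leg_pointer (a point): Outer end of the leg's pointer, a dark steel tooth 4 mm thick (x) at the -y end of the crossbar, hanging down to the scale strip; this point is at its outer face, z 30 mm, at the middle of its thickness, 20 mm ahead (+x) of leg_grip.
- mark (a point): Inner end, z 30 mm, of the length mark: dark steel index tooth 4 mm thick (x), 18 mm high, on a 16 mm foot on the aluminium scale strip at the machine's -y edge; 35 to 65 mm ahead of the pointer at the start. Its x axis is the leg's travel; pointer and mark line up when level along it (2 mm apart sideways).
- wax_pot: Bystander: small brass pot, 24 mm across, 34 mm high, standing on the base plate between wheel and leg, near the front edge; origin at its underside.
- bench_block: Bystander: steel bench block 100 x 100 x 25 mm.
- paste_jar: Bystander: jar 52 mm across, 55 mm high.
- ring_mandrel: Bystander: steel ring mandrel with a square wooden handle, 200 mm long, lying.
- hammer: Bystander: small hammer, lying.
- brass_plate: Bystander: brass plate 100 x 80 x 5 mm with a window sawn out.
- loupe: Bystander: black loupe barrel 36 mm across, 28 mm high, standing on the base plate's far left corner behind the wheel.

How it is judged:
By the outcome, as a careful person would: the job done as asked, in the order asked, and still so for the second after the job is handed in, while the arm keeps its last pose, push and grip.
It also fails if it takes over 64 s, if anything falls off the work surface, if the arm or the gripper's body presses on something with over 40 N, if the wrist force passes 120 N, or if a joint passes its speed limit or range.

## Robot

A 6-joint arm with a two-finger parallel gripper is mounted at the origin on the work surface. World frame = base frame: x ahead of the robot, y to its left, z up, the work surface at z = 0. Lengths are in m, angles in rad, forces in N, time in s.
With the tool pointing down it reaches from about 0.25 to 0.775 m from the base axis. Payload 4 kg.
Tool frame: the origin (TCP) lies at the very end of the fingers, on their centre line; the grasp point (between the pads) lies tcp_to_grasp behind it (tcp_to_grasp is the distance from the TCP to the grasp point, in m); z points along the fingers, y is the direction in which the jaws open and shut (so a half turn about z gives the same grasp; the last joint's range is limited). The gripper opens to 94 mm and grips with 3 to 60 N. Pads are 16 mm wide; open, the fingers measure 119 mm over their backs; the gripper's body (75 mm by 177 mm) begins 78 mm behind the grasp point.
Start: joints at [1.153, 0.087, 1.371, -0, 1.684, -0.103], TCP at [0.17, 0.523, 0.206] pointing down, gripper open.
Joint ranges: [-3.1, 3.1], [-0.76, 2.03], [0.27, 2.55], [-1.08, 4.22], [0.17, 2.65], [-2.57, 2.57]. Speed limits (rad/s): [2.79, 2.79, 3.14, 3.14, 3.14, 3.14].

## Interface

Orientations are given as [roll, pitch, yaw] about the fixed x, y, z axes, in that order (R = Rz(yaw) Ry(pitch) Rx(roll)).
In Python, from bench import * gives the robot as it stands.
- The arm moves only by the tool play_rows, never from a script. Its argument "rows" is a list of rows, each a list of 3 entries, a list of its own where there are three numbers: the finger opening in cm, from 0 to 9.4, then the shift along the world's x, y, z in cm, then the turn, a rotation vector about the world's x, y, z in rad. A call has 1 to 8 rows; each row is the pose to reach, as a shift and turn from the pose commanded when the call began; what a row does not reach only later rows make up. A row lasts 1/12 s, in which the tool goes at most 41.7 mm and 7.16 degrees, less where a joint would pass 70% of its speed; a pose out of reach is approached as far as the arm can. A call with a gripper value outside its range is refused whole. The fingers move at their own pace and stop on an object; the grip force is fixed at half the most. Time passes only in rows, so rows that repeat a pose let the fingers close. It gives the time, the measured TCP pose, the force and the opening at its end, in the units of the state.
- get_obs(): the state, without advancing time (a new reading comes with each control period).
- snapshot(name): name is "scene" or "top" or "wrist"; returns a dict with "pixels" (400x640x3 uint8, red, green, blue), "fx", "fy", "cx", "cy" (pixels), "dist_coeffs" ([k1, k2, p1, p2, k3] as OpenCV has them; the pictures are not rectified), "rvec" (rotation vector, rad) and "tvec" (3), from world to camera coordinates, as OpenCV has them. Camera axes: x right, y down, z forward; pixel columns grow to the right and rows downward; lengths in m; the calibration is good to about 2 mm. A picture is of the moment at which its call begins. There is no depth.
- close_job(): hands the job in, once; it reports no verdict.
Trained networks look in the newest picture that a camera, given by its name, has taken for a name from the list of things; names that differ only in an ending like _2 or _b are one class to them, and where a whole thing is asked for, a point or a joint stands for the part that bears it (a point fixed in the world has none). Each returns a list of dicts, best first, with "confidence" (0 to 1); they miss things now and then, are a little off and sometimes report something else, mostly with a low value. They report only what shows in the picture. A call takes as long as a camera call.
- silhouettes(camera, label): "mask" (400x640 bool, what is visible of it) and "point" ([row, column] in pixels, amid what is visible of it).
The state is a dict: "time": time; "joint_positions": joint angles; "qvel": joint speeds; "joint_torque": joint torques, N m; "tool_pos": TCP position; "ee_rot": TCP orientation; "wrist_force": force on the tool from outside, world axes, zero at the start; "wrist_torque": the same for the moment, N m; "width": finger opening in m.
Only numpy, scipy, OpenCV 4.12 (cv2) and the standard library are available. Lean on these libraries where they do the work, as an engineer would, in place of code of your own. Each camera call takes 0.05 s, during which the arm holds its last target. There are 200 camera calls.

## Working session

There is one attempt and no reset: what is moved stays moved. The work goes in short steps, Python scripts to look and compute and a tool call to move; the robot and the scene stay as the last step left them, time stands still between calls to the robot, and variables do not carry over. Pictures are saved under pics/ and viewed, about 8 in all and at most 12, crops included, and the job is handed in when it is done.

Besides the shell and the picture viewer there is one more tool, called as a command line: name --argument value ..., lists and objects as JSON in quotes. play_rows: Moves the arm, as the interface text tells. Its arguments: {"type":"object","properties":{"rows":{"type":"array"}},"required":["rows"]}

```bash
ls; mkdir -p pics; cat > h.py <<'E'
from bench import *
import numpy as np, cv2
def snap(n,fn=None):
    s=snapshot(n)
    if fn: cv2.imwrite('pics/'+fn,cv2.cvtColor(s['pixels'],cv2.COLOR_RGB2BGR))
    s['K']=np.array([[s['fx'],0,s['cx']],[0,s['fy'],s['cy']],[0,0,1.]]);s['d']=np.array(s['dist_coeffs'],float)
    s['R']=cv2.Rodrigues(np.array(s['rvec'],float))[0];s['t']=np.array(s['tvec'],float).ravel()
    return s
def onz(s,row,col,z):
    p=cv2.undistortPoints(np.array([[[col,row]]],float),s['K'],s['d'])[0,0]
    d=s['R'].T@np.array([p[0],p[1],1]);c=-s['R'].T@s['t']
    return c+d*(z-c[2])/d[2]
def proj(s,P):
    return cv2.projectPoints(np.array(P,float).reshape(-1,3),np.array(s['rvec'],float),s['t'],s['K'],s['d'])[0][:,0]
E
python3 - <<'E'
from h import *
o=get_obs();print({k:np.round(v,3) for k,v in o.items()})
print([k for k in dir() if 'grasp' in k])
try: print(tcp_to_grasp)
except Exception as e: print(e)
for c in ['top','scene']:
    s=snap(c,c+'0.png')
    print(c,'cam',-s['R'].T@s['t'])
    for l,z in [('lap_machine',.018),('drive_wheel',.04),('wheel_center',.04),('crank_peg',.068),('leg_grip',.07),('lever_tab',.07),('leg_pointer',.03),('mark',.03),('wax_pot',.017),('loupe',.03)]:
        for r in silhouettes(c,l)[:2]:
            p=r['point'];print(l,round(r['confidence'],2),np.round(p,1),int(r['mask'].sum()),np.round(onz(s,p[0],p[1],z),4))
a=cv2.imread('pics/top0.png')
E
```

```text
pics
{'time': np.float64(0.0), 'joint_positions': array([ 1.153,  0.088,  1.372, -0.   ,  1.684, -0.103]), 'qvel': array([-0.001,  0.001,  0.001, -0.001, -0.001,  0.   ]), 'joint_torque': array([ 1.0000e-03, -3.4018e+01, -3.0243e+01,  7.2000e-02,  3.3000e-02,
       -0.0000e+00]), 'tool_pos': array([0.17 , 0.522, 0.204]), 'ee_rot': array([-3.139, -0.   ,  2.827]), 'wrist_force': array([ 0.084, -0.13 ,  0.149]), 'wrist_torque': array([0.062, 0.001, 0.02 ]), 'width': np.float64(0.094)}
['tcp_to_grasp']
0.0188
top cam [ 0.30969195 -0.00751962  1.19370791]
lap_machine 0.88 [161.7 343.3] 8368 [ 0.5978 -0.1151  0.018 ]
lap_machine 0.72 [192.8 381. ] 75 [ 0.4957 -0.2359  0.018 ]
drive_wheel 0.6 [168.1 301.6] 929 [0.5709 0.02   0.04  ]
wheel_center 0.86 [168.  303.8] 916 [0.5712 0.013  0.04  ]
wheel_center 0.33 [164.2 342.4] 8345 [ 0.5842 -0.1101  0.04  ]
crank_peg 0.88 [173. 305.] 887 [0.5491 0.0087 0.068 ]
leg_grip 0.89 [177.7 370.6] 776 [ 0.5347 -0.1946  0.07  ]
leg_pointer 0.86 [177.7 373.7] 858 [ 0.5428 -0.2113  0.03  ]
leg_pointer 0.71 [190.6 379.6] 63 [ 0.5009 -0.2293  0.03  ]
loupe 0.64 [136.2 301.4] 124 [0.6795 0.0217 0.03  ]
scene cam [ 1.09559834 -0.28185621  0.97428437]
lap_machine 0.75 [254.9 302.9] 10391 [ 0.6092 -0.1248  0.018 ]
drive_wheel 0.87 [223.9 339.6] 941 [0.5641 0.0064 0.04  ]
wheel_center 0.76 [226.  339.5] 943 [0.5706 0.0032 0.04  ]
crank_peg 0.75 [221.6 340.2] 967 [0.5735 0.0025 0.068 ]
leg_grip 0.77 [240.3 269.1] 1041 [ 0.56   -0.2039  0.07  ]
lever_tab 0.32 [240.9 270.7] 1054 [ 0.5634 -0.2004  0.07  ]
leg_pointer 0.85 [247.6 270.1] 942 [ 0.56   -0.2049  0.03  ]
wax_pot 0.65 [221.9 292.2] 81 [ 0.4929 -0.116   0.017 ]
wax_pot 0.2 [243.2 267.8] 1071 [ 0.5365 -0.2057  0.017 ]
loupe 0.56 [256.9 364.3] 136 [0.6834 0.0301 0.03  ]
loupe 0.31 [256.9 305. ] 9909 [ 0.6233 -0.1235  0.03  ]
```

View pics/top0.png

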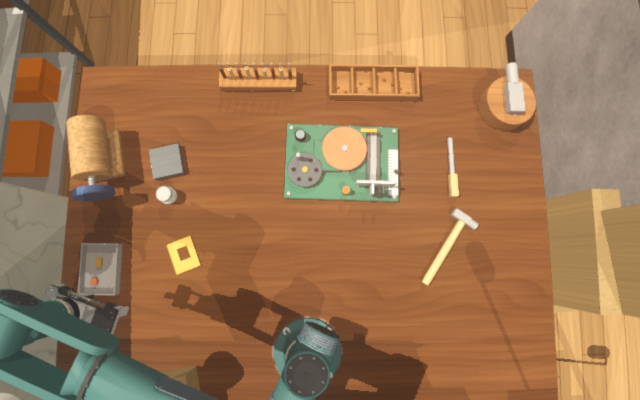

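View pics/scene0.png

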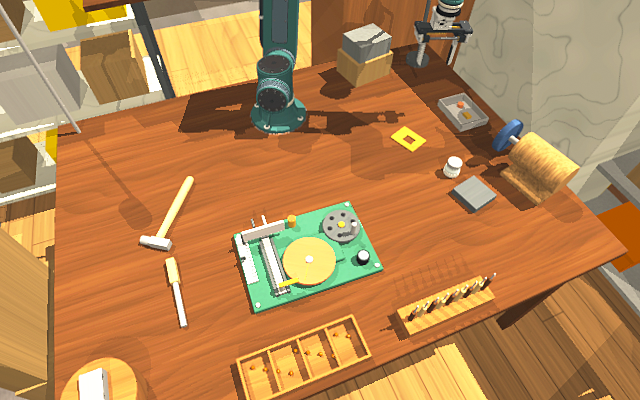

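Top view: the green machine covers columns 285–399 and rows 124–202. The wheel is at about (304,169), the crossbar at (377,183) and the pot at (346,190). The scene view agrees. I'll move above it for a close look.

play_rows --rows '[[9.4,[3.5,-4,1],[0,0,0]],[9.4,[7,-8,2],[0,0,0]],[9.4,[9,-11,4],[0,0,0]],[9.4,[11,-15,6],[0,0,0]],[9.4,[13,-19,8],[0,0,0]],[9.4,[15,-23,10],[0,0,0]],[9.4,[17,-27,10],[0,0,0]],[9.4,[19,-31,10],[0,0,0]]]'

```text
time: 1.77
tool_pos: [0.3393, 0.2551, 0.3025]
ee_rot: [3.138, 0.003, 2.828]
wrist_force: [1.1, 1.2, -0.3]
width: 0.0936
```

play_rows --rows '[[9.4,[2,-4,0],[0,0,0]],[9.4,[4,-7.5,0],[0,0,0]],[9.4,[5,-11,0],[0,0,0]],[9.4,[6,-15,0],[0,0,0]],[9.4,[7,-19,0],[0,0,0]],[9.4,[8,-23,0],[0,0,0]],[9.4,[9,-27,0],[0,0,0]],[9.4,[9,-30,0],[0,0,0]]]'

```text
time: 2.43
tool_pos: [0.4291, -0.0467, 0.2998]
ee_rot: [-3.141, 0.0, 2.825]
wrist_force: [-0.1, 0.5, -0.9]
width: 0.0941
```

```bash
cat > look.py <<'E'
from h import *
import sys
fn=sys.argv[1]; labs=sys.argv[2:]
Z=dict(lap_machine=.018,drive_wheel=.04,wheel_center=.04,crank_peg=.068,leg_grip=.07,lever_tab=.07,leg_pointer=.03,mark=.03,wax_pot=.035,loupe=.03,cam_lever=.07,rest_leg=.07)
o=get_obs();print(round(o['time'],2),np.round(o['tool_pos'],4),np.round(o['ee_rot'],3),np.round(o['wrist_force'],1),o['width'])
s=snap('wrist',fn);print('cam',-s['R'].T@s['t'])
for l in labs:
    for r in silhouettes('wrist',l)[:2]:
        p=r['point'];print(l,round(r['confidence'],2),np.round(p,1),int(r['mask'].sum()),np.round(onz(s,p[0],p[1],Z[l]),4))
E
python3 look.py w0.png lap_machine drive_wheel crank_peg leg_grip lever_tab leg_pointer mark wax_pot
```

```text
2.43 [ 0.4291 -0.0467  0.2998] [-3.141  0.     2.825] [-0.1  0.5 -0.9] 0.0941367068514659
cam [ 0.36651728 -0.02596473  0.47897846]
lap_machine 0.91 [268.3 312.5] 27101 [ 0.5635 -0.0952  0.018 ]
drive_wheel 0.61 [252.9 382.4] 4281 [0.562  0.0014 0.04  ]
crank_peg 0.71 [235.7 278.2] 391 [ 0.4891 -0.1136  0.068 ]
crank_peg 0.57 [252.8 383.9] 4320 [0.55   0.0014 0.068 ]
leg_grip 0.73 [299.5 242.7] 2019 [ 0.5545 -0.1843  0.07  ]
lever_tab 0.68 [296.3 241. ] 2045 [ 0.5497 -0.1847  0.07  ]
leg_pointer 0.71 [296.8 242.2] 2070 [ 0.5688 -0.1989  0.03  ]
wax_pot 0.69 [237.5 278.5] 418 [ 0.5014 -0.1211  0.035 ]
```

View pics/w0.png

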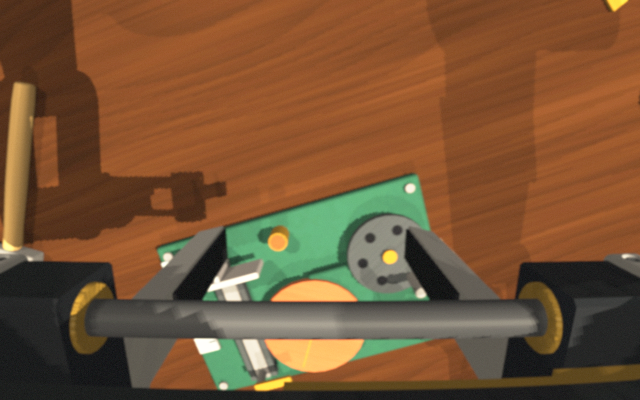

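The near plate corners are at about (160,243) and (418,174), the wheel nut at (390,257), the pot at (278,238) and the crossbar at (235,275). The gripper hides the rest, so I'll move forward for a clear view.

```bash
python3 - <<'E'
from h import *
s=snap('wrist')
a=onz(s,243,160,.018);b=onz(s,174,418,.018);print(a,b,np.arctan2(-(b-a)[0],(b-a)[1]))
print(onz(s,257,390,.045), get_obs()['joint_positions'])
E
```

```text
[ 0.46450035 -0.2780574   0.018     ] [0.48022267 0.08142371 0.018     ] -0.04370829902048997
[0.56800819 0.01420042 0.045     ] [-2.30759327e-01 -1.79238386e-01  1.43969727e+00  2.49535208e-04
  1.88060881e+00 -1.48908346e+00]
```

play_rows --rows '[[9.4,[3,-1,0],[0,0,0.04]],[9.4,[6,-2,0],[0,0,0.08]],[9.4,[9,-3,0],[0,0,0.12]],[9.4,[12,-3.5,0],[0,0,0.12]],[9.4,[15,-4,0],[0,0,0.12]],[9.4,[17,-4,0],[0,0,0.12]],[9.4,[17,-4,0],[0,0,0.12]]]'

```text
time: 3.52
tool_pos: [0.6012, -0.0828, 0.2974]
ee_rot: [3.141, -0.003, 2.949]
wrist_force: [-0.8, -0.1, -1.2]
width: 0.0937
```

```bash
python3 look.py w1.png lap_machine drive_wheel wheel_center crank_peg leg_grip lever_tab leg_pointer mark wax_pot
```

```text
3.52 [ 0.6012 -0.0828  0.2974] [ 3.141e+00 -3.000e-03  2.949e+00] [-0.8 -0.1 -1.2] 0.09368167417738205
cam [ 0.53698677 -0.07038924  0.47671124]
lap_machine 0.66 [155.4 294.3] 50446 [ 0.5822 -0.1064  0.018 ]
drive_wheel 0.69 [122.5 386.4] 6636 [0.5626 0.011  0.04  ]
wheel_center 0.61 [125. 389.] 6613 [0.566  0.0136 0.04  ]
wheel_center 0.44 [154.  296.4] 50481 [ 0.5789 -0.1018  0.04  ]
crank_peg 0.59 [123.9 384.4] 6673 [0.562  0.0033 0.068 ]
leg_grip 0.79 [141.6 209.9] 4280 [ 0.5434 -0.1923  0.07  ]
lever_tab 0.57 [110.1 169.5] 538 [ 0.5007 -0.228   0.07  ]
lever_tab 0.56 [217.5 409.9] 724 [0.6746 0.0163 0.07  ]
leg_pointer 0.82 [137.4 210.4] 4418 [ 0.5392 -0.2024  0.03  ]
mark 0.67 [171.7 153.3] 165 [ 0.5663 -0.285   0.03  ]
mark 0.62 [156.3 294.1] 50684 [ 0.5821 -0.1059  0.03  ]
wax_pot 0.73 [ 91.4 267.7] 396 [ 0.5002 -0.1205  0.035 ]
wax_pot 0.3 [137.1 208.1] 4551 [ 0.5383 -0.2036  0.035 ]
```

View pics/w1.png

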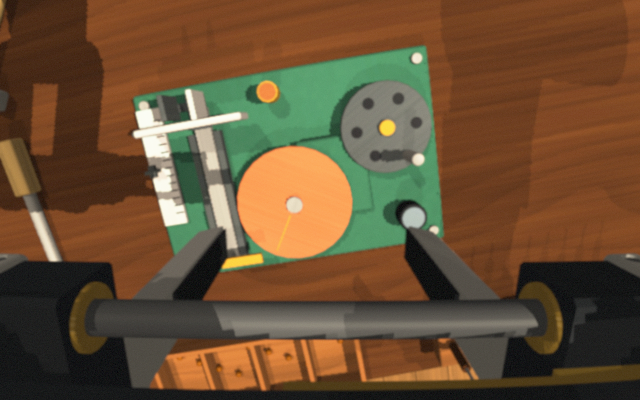

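Now everything is clear: the nut is at (388,128) and the peg top at (418,159). The mark tooth is around (153,172), the crossbar runs from (135,134) to (245,116), and the plate corners are at (135,97) and (427,47).

```bash
python3 - <<'E'
from h import *
s=snap('wrist')
C=onz(s,128,388,.045);P=onz(s,159,418,.088);Pb=onz(s,156,378,.042)
print('C',C,'P',P,Pb,np.linalg.norm((P-C)[:2]),np.arctan2(*(P-C)[[1,0]]))
a=onz(s,97,135,.018);b=onz(s,47,427,.018);c=onz(s,235,443,.018);print(a,b,c,np.arctan2(-(b-a)[0],(b-a)[1]),np.arctan2(*(c-b)[[1,0]]))
print('xbar',onz(s,134,135,.086),onz(s,116,245,.086))
im=cv2.imread('pics/w1.png')[60:260,110:270];cv2.imwrite('pics/c1.png',cv2.resize(im,None,fx=3,fy=3,interpolation=cv2.INTER_CUBIC)[:600])
E
```

```text
C [0.56717292 0.01053237 0.045     ] P [0.60313968 0.02988906 0.088     ] [ 0.5983424  -0.00600956  0.042     ] 0.04084469646410779 0.49372521727089524
[ 0.46854721 -0.28947209  0.018     ] [0.48193847 0.07756427 0.018     ] [0.72520596 0.06831159 0.018     ] -0.03646865531072249 -0.03801670061040504
xbar [ 0.51584541 -0.26890738  0.086     ] [ 0.52174527 -0.14541765  0.086     ]
```

View pics/c1.png

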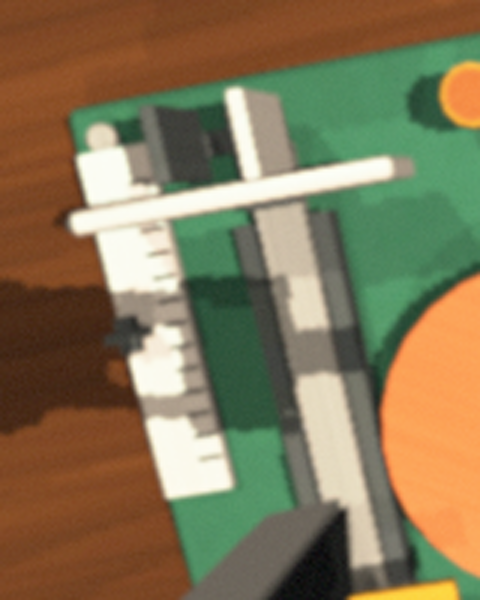

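Leg parts all show in the crop: the lug is at crop (255,120), the lever at (178,140) and the mark tooth at (125,333). Machine yaw is about -0.037. I'll go above the peg, turning the jaws so they can follow it round.

play_rows --rows '[[5,[0,2,-2],[0,0,-0.12]],[5,[0,4,-4],[0,0,-0.24]],[5,[0,6,-6],[0,0,-0.36]],[5,[0,8,-8],[0,0,-0.48]],[5,[0,10,-9],[0,0,-0.6]],[5,[0.2,11.3,-10],[0,0,-0.72]],[5,[0.2,11.3,-12],[0,0,-0.84]],[5,[0.2,11.3,-14],[0,0,-0.96]]]'

```text
time: 4.73
tool_pos: [0.6009, 0.0304, 0.1606]
ee_rot: [3.139, 0.001, 1.983]
wrist_force: [1.5, -0.6, -0.1]
width: 0.0505
```

play_rows --rows '[[5,[0,0,0],[0,0,-0.12]],[5,[0,0,0],[0,0,-0.24]],[5,[0,0,0],[0,0,-0.36]],[5,[0,0,0],[0,0,-0.48]],[5,[0,0,0],[0,0,-0.6]],[5,[0,0,0],[0,0,-0.72]],[5,[0,0,0],[0,0,-0.84]],[5,[0,0,0],[0,0,-0.96]]]'

```text
time: 5.4
tool_pos: [0.6003, 0.0293, 0.1604]
ee_rot: [3.141, -0.0, 1.021]
wrist_force: [-1.2, 1.1, -0.3]
width: 0.0502
```

```bash
python3 look.py w2.png crank_peg; python3 -c "
from h import *
s=snap('wrist');print(get_obs()['joint_positions'].round(2),proj(s,[[.603,.030,.088],[.567,.0105,.045]]), proj(s,[get_obs()['tool_pos']]))"
```

```text
5.4 [0.6003 0.0293 0.1604] [ 3.141 -0.     1.021] [-1.2  1.1 -0.3] 0.05015292890765952
cam [0.63609364 0.08603825 0.33956752]
crank_peg 0.72 [224.9 300. ] 10603 [0.581  0.0193 0.068 ]
[-0.05  0.21  1.32 -0.    1.61  0.5 ] [[316.80037368 205.89796017]
 [292.4733511  233.14691964]] [[313.74480718 243.93845423]]
```

View pics/w2.png

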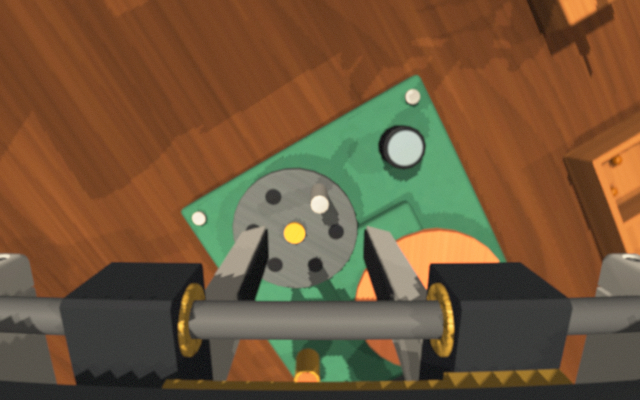

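The peg top is at (320,204) and the nut at (294,232), within 3 px of prediction. Descending and computing the arc.

```bash
python3 - <<'E'
from h import *
s=snap('wrist')
C=onz(s,232.5,294,.045);P=onz(s,204,320,.088);print(C,P,np.linalg.norm((P-C)[:2]),np.arctan2(*(P-C)[[1,0]]))
C=(C+[.5672,.0105,.045])/2;P=(P+[.6031,.0299,.088])/2
ph=np.arctan2(*(P-C)[[1,0]]);print('C',C,'P',P,'phi',ph)
q=lambda a:C[:2]+.042*np.array([np.cos(a),np.sin(a)])
print('to peg',q(ph)-get_obs()['tool_pos'][:2])
for k in range(7):
    a=ph+.96*k
    print(k,[list(np.round((q(a+.12*i)-q(a))*100,1)) for i in range(1,9)])
E
```

```text
[0.56848438 0.01026085 0.045     ] [0.60569776 0.03005534 0.088     ] 0.04215041234505284 0.4888555462420936
C [0.56784219 0.01038042 0.045     ] P [0.60439888 0.02997767 0.088     ] phi 0.4920920494307271
to peg [0.00446304 0.00091189]
0 [[np.float64(-0.3), np.float64(0.4)], [np.float64(-0.6), np.float64(0.8)], [np.float64(-0.9), np.float64(1.2)], [np.float64(-1.3), np.float64(1.5)], [np.float64(-1.8), np.float64(1.7)], [np.float64(-2.2), np.float64(1.9)], [np.float64(-2.7), np.float64(2.1)], [np.float64(-3.2), np.float64(2.2)]]
1 [[np.float64(-0.5), np.float64(0.0)], [np.float64(-1.0), np.float64(-0.0)], [np.float64(-1.5), np.float64(-0.1)], [np.float64(-2.0), np.float64(-0.2)], [np.float64(-2.4), np.float64(-0.4)], [np.float64(-2.9), np.float64(-0.7)], [np.float64(-3.3), np.float64(-1.0)], [np.float64(-3.6), np.float64(-1.4)]]
2 [[np.float64(-0.3), np.float64(-0.4)], [np.float64(-0.6), np.float64(-0.8)], [np.float64(-0.8), np.float64(-1.3)], [np.float64(-0.9), np.float64(-1.8)], [np.float64(-1.0), np.float64(-2.3)], [np.float64(-1.1), np.float64(-2.8)], [np.float64(-1.0), np.float
[... 534 characters left out ...]
, [np.float64(3.0), np.float64(-0.1)], [np.float64(3.4), np.float64(0.1)], [np.float64(3.9), np.float64(0.4)]]
5 [[np.float64(0.4), np.float64(0.3)], [np.float64(0.8), np.float64(0.6)], [np.float64(1.1), np.float64(1.0)], [np.float64(1.4), np.float64(1.5)], [np.float64(1.6), np.float64(1.9)], [np.float64(1.7), np.float64(2.4)], [np.float64(1.9), np.float64(2.9)], [np.float64(1.9), np.float64(3.4)]]
6 [[np.float64(-0.0), np.float64(0.5)], [np.float64(-0.1), np.float64(1.0)], [np.float64(-0.2), np.float64(1.5)], [np.float64(-0.4), np.float64(2.0)], [np.float64(-0.7), np.float64(2.4)], [np.float64(-1.0), np.float64(2.8)], [np.float64(-1.3), np.float64(3.2)], [np.float64(-1.7), np.float64(3.5)]]
```

play_rows --rows '[[5,[0.4,0.1,-3],[0,0,0]],[5,[0.4,0.1,-6],[0,0,0]],[5,[0.4,0.1,-9],[0,0,0]],[5,[0.4,0.1,-10.8],[0,0,0]],[1.7,[0.4,0.1,-10.8],[0,0,0]],[1.7,[0.4,0.1,-10.8],[0,0,0]],[1.7,[0.4,0.1,-10.8],[0,0,0]],[1.7,[0.4,0.1,-10.8],[0,0,0]]]'

```text
time: 6.27
tool_pos: [0.6062, 0.0303, 0.055]
ee_rot: [3.137, -0.002, 1.027]
wrist_force: [-0.3, 0.4, 0.4]
width: 0.0269
```

play_rows --rows '[[1.7,[-0.3,0.4,0],[0,0,0.09]],[1.7,[-0.6,0.8,0],[0,0,0.18]],[1.7,[-0.9,1.2,0],[0,0,0.27]],[1.7,[-1.3,1.5,0],[0,0,0.36]],[1.7,[-1.8,1.7,0],[0,0,0.45]],[1.7,[-2.2,1.9,0],[0,0,0.54]],[1.7,[-2.7,2.1,0],[0,0,0.63]],[1.7,[-3.2,2.2,0],[0,0,0.72]]]'

```text
time: 6.93
tool_pos: [0.575, 0.0534, 0.0552]
ee_rot: [3.134, -0.0, 1.752]
wrist_force: [1.5, 2.5, -0.3]
width: 0.0171
```

```bash
python3 look.py w3.png crank_peg; python3 - <<'E'
from h import *
s=snap('wrist');C=np.array([.5678,.0104]);p=get_obs()['tool_pos'];print(np.linalg.norm(p[:2]-C),np.arctan2(*(p[:2]-C)[::-1]),get_obs()['joint_positions'].round(2),proj(s,[[.5678,.0104,.045],[*p[:2],.088]]))
E
```

```text
6.93 [0.575  0.0534 0.0552] [ 3.134 -0.     1.752] [ 1.5  2.5 -0.3] 0.01711984046538388
cam [0.56252304 0.11861852 0.23440289]
crank_peg 0.61 [252.9 302.6] 8358 [0.5696 0.0519 0.068 ]
0.042398511978488 1.4365070576256682 [-0.01  0.22  1.53 -0.    1.39 -0.18] [[291.39968391 302.77933864]
 [313.55715409 270.0204226 ]]
```

View pics/w3.png

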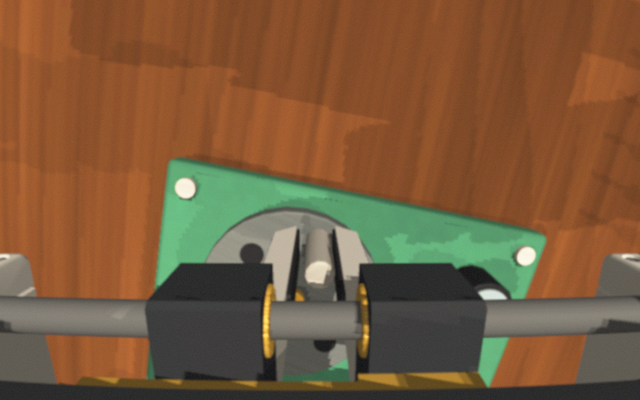

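The peg top, at (316,272), sits between the fingers. Continuing round.

play_rows --rows '[[1.7,[-0.5,0,0],[0,0,0.09]],[1.7,[-1.0,0,0],[0,0,0.18]],[1.7,[-1.5,-0.1,0],[0,0,0.27]],[1.7,[-2.0,-0.2,0],[0,0,0.36]],[1.7,[-2.4,-0.4,0],[0,0,0.45]],[1.7,[-2.9,-0.7,0],[0,0,0.54]],[1.7,[-3.3,-1.0,0],[0,0,0.63]],[1.7,[-3.6,-1.4,0],[0,0,0.72]]]'

```text
time: 7.75
tool_pos: [0.5372, 0.0389, 0.0535]
ee_rot: [3.139, 0.001, 2.469]
wrist_force: [-0.1, 2.6, -1.2]
width: 0.0172
```

play_rows --rows '[[1.7,[-0.3,-0.4,0],[0,0,0.09]],[1.7,[-0.6,-0.8,0],[0,0,0.18]],[1.7,[-0.8,-1.3,0],[0,0,0.27]],[1.7,[-0.9,-1.8,0],[0,0,0.36]],[1.7,[-1.0,-2.3,0],[0,0,0.45]],[1.7,[-1.1,-2.8,0],[0,0,0.54]],[1.7,[-1.0,-3.3,0],[0,0,0.63]],[1.7,[-1.0,-3.8,0],[0,0,0.72]]]'

```text
time: 8.42
tool_pos: [0.5272, 0.0004, 0.0532]
ee_rot: [3.141, 0.002, -3.094]
wrist_force: [2.1, 1.0, -0.8]
width: 0.0168
```

play_rows --rows '[[1.7,[0.1,-0.5,0],[0,0,0.09]],[1.7,[0.3,-0.9,0],[0,0,0.18]],[1.7,[0.6,-1.4,0],[0,0,0.27]],[1.7,[0.9,-1.8,0],[0,0,0.36]],[1.7,[1.3,-2.1,0],[0,0,0.45]],[1.7,[1.6,-2.5,0],[0,0,0.54]],[1.7,[2.1,-2.7,0],[0,0,0.63]],[1.7,[2.5,-2.9,0],[0,0,0.72]]]'

```text
time: 9.08
tool_pos: [0.5517, -0.029, 0.0529]
ee_rot: [3.141, -0.0, -2.375]
wrist_force: [-1.5, 0.9, 0.3]
width: 0.0171
```

```bash
python3 - <<'E'
from h import *
o=get_obs();C=np.array([.5678,.0104]);p=o['tool_pos'];print(p,o['ee_rot'],o['wrist_force'],o['width'],np.linalg.norm(p[:2]-C),np.arctan2(*(p[:2]-C)[::-1]),o['joint_positions'].round(2))
s=snap('wrist','w4.png');print(proj(s,[[.5678,.0104,.045],[*p[:2],.088]]))
E
```

```text
[ 0.55172591 -0.02900892  0.05292716] [ 3.14135364e+00 -1.66194057e-04 -2.37452196e+00] [-1.46786627  0.94695264  0.32179103] 0.01705998294562503 0.04256101105998201 -1.958076924682571 [-0.16  0.17  1.58  0.    1.39 -2.49]
[[346.84487167 301.24296292]
 [317.36765556 270.60847664]]
```

View pics/w4.png

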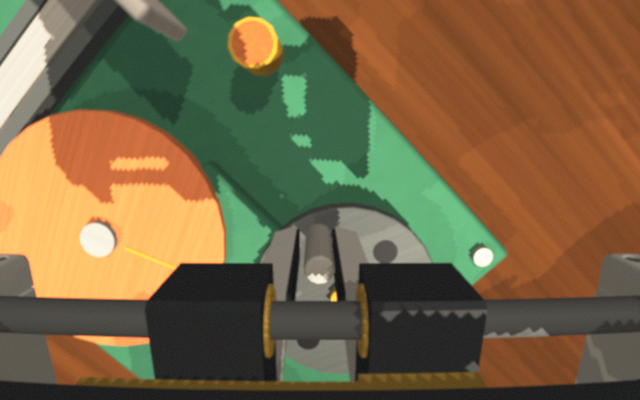

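The peg is still between the fingers at (318,270), and j6 is near its limit. I'll open and swing the jaws back around the peg.

play_rows --rows '[[4.4,[0,0,0],[0,0,0]],[4.4,[0,0,0],[0,0,0]],[4.4,[0,0,0],[0,0,0]],[4.4,[0,0,0],[0,0,-0.12]],[4.4,[0,0,0],[0,0,-0.24]],[4.4,[0,0,0],[0,0,-0.36]],[4.4,[0,0,0],[0,0,-0.48]],[4.4,[0,0,0],[0,0,-0.6]]]'

```text
time: 9.8
tool_pos: [0.5514, -0.0285, 0.0525]
ee_rot: [-3.142, 0.0, -2.984]
wrist_force: [-0.4, -0.2, 0.7]
width: 0.0441
```

play_rows --rows '[[4.4,[0,0,0],[0,0,-0.12]],[4.4,[0,0,0],[0,0,-0.24]],[4.4,[0,0,0],[0,0,-0.36]],[4.4,[0,0,0],[0,0,-0.48]],[4.4,[0,0,0],[0,0,-0.6]],[4.4,[0,0,0],[0,0,-0.72]],[4.4,[0,0,0],[0,0,-0.84]],[4.4,[0,0,0],[0,0,-0.96]]]'

```text
time: 10.47
tool_pos: [0.5514, -0.0286, 0.0525]
ee_rot: [3.141, 0.0, 2.339]
wrist_force: [-0.2, -0.6, 0.2]
width: 0.0442
```

play_rows --rows '[[4.4,[0,0,0],[0,0,-0.12]],[4.4,[0,0,0],[0,0,-0.24]],[4.4,[0,0,0],[0,0,-0.36]],[4.4,[0,0,0],[0,0,-0.48]],[4.4,[0,0,0],[0,0,-0.6]],[4.4,[0,0,0],[0,0,-0.72]],[4.4,[0,0,0],[0,0,-0.84]],[4.4,[0,0,0],[0,0,-0.96]]]'

```text
time: 11.13
tool_pos: [0.5514, -0.0286, 0.0525]
ee_rot: [3.141, 0.0, 1.379]
wrist_force: [-0.0, -0.3, -0.3]
width: 0.044
```

play_rows --rows '[[4.4,[0,0,0],[0,0,-0.12]],[4.4,[0,0,0],[0,0,-0.24]],[4.4,[0,0,0],[0,0,-0.36]],[1.7,[0,0,0],[0,0,-0.36]],[1.7,[0,0,0],[0,0,-0.36]],[1.7,[0,0,0],[0,0,-0.36]],[1.7,[0,0,0],[0,0,-0.36]],[1.7,[0,0,0],[0,0,-0.36]]]'

```text
time: 11.8
tool_pos: [0.5515, -0.0286, 0.0523]
ee_rot: [3.141, 0.0, 1.028]
wrist_force: [-0.1, 0.2, -1.2]
width: 0.0176
```

play_rows --rows '[[1.7,[0.5,-0.2,0],[0,0,0.1]],[1.7,[1.0,-0.3,0],[0,0,0.2]],[1.7,[1.5,-0.3,0],[0,0,0.3]],[1.7,[2.0,-0.3,0],[0,0,0.4]],[1.7,[2.5,-0.2,0],[0,0,0.5]],[1.7,[3.0,-0.1,0],[0,0,0.6]],[1.7,[3.4,0.1,0],[0,0,0.7]],[1.7,[3.9,0.4,0],[0,0,0.8]]]'

```text
time: 12.47
tool_pos: [0.5899, -0.0253, 0.052]
ee_rot: [-3.14, 0.001, 1.832]
wrist_force: [-1.7, -1.1, 0.6]
width: 0.0172
```

play_rows --rows '[[1.7,[0.4,0.3,0],[0,0,0.1]],[1.7,[0.8,0.6,0],[0,0,0.2]],[1.7,[1.1,1.0,0],[0,0,0.3]],[1.7,[1.4,1.5,0],[0,0,0.4]],[1.7,[1.6,1.9,0],[0,0,0.5]],[1.7,[1.7,2.4,0],[0,0,0.6]],[1.7,[1.9,2.9,0],[0,0,0.7]],[1.7,[1.9,3.4,0],[0,0,0.8]]]'

```text
time: 13.13
tool_pos: [0.6095, 0.009, 0.0521]
ee_rot: [-3.141, -0.0, 2.632]
wrist_force: [0.7, -1.3, 0.0]
width: 0.0173
```

play_rows --rows '[[1.7,[0,0.5,0],[0,0,0.1]],[1.7,[-0.1,1.0,0],[0,0,0.2]],[1.7,[-0.2,1.5,0],[0,0,0.3]],[1.7,[-0.4,2.0,0],[0,0,0.4]],[1.7,[-0.7,2.4,0],[0,0,0.5]],[1.7,[-1.0,2.8,0],[0,0,0.6]],[1.7,[-1.3,3.2,0],[0,0,0.7]],[1.7,[-1.7,3.5,0],[0,0,0.8]]]'

```text
time: 13.8
tool_pos: [0.5927, 0.044, 0.0522]
ee_rot: [-3.14, 0.0, -2.851]
wrist_force: [0.9, -0.8, -0.8]
width: 0.0172
```

```bash
python3 - <<'E'
from h import *
o=get_obs();C=np.array([.5678,.0104]);p=o['tool_pos'];print(p,o['ee_rot'],o['wrist_force'],o['width'],np.linalg.norm(p[:2]-C),np.arctan2(*(p[:2]-C)[::-1]),o['joint_positions'].round(2))
s=snap('wrist','w5.png');print(proj(s,[[.5678,.0104,.045],[*p[:2],.088]]))
E
```

```text
[0.59270227 0.044024   0.05221863] [-3.14048225e+00  2.80678145e-04 -2.85083446e+00] [ 0.9436797  -0.76196065 -0.80390311] 0.017164202442384313 0.0418413235109475 0.9333318769604578 [-0.02  0.26  1.48 -0.    1.4  -1.88]
[[268.53868716 176.58779724]
 [316.45862716 270.69039096]]
```

View pics/w5.png

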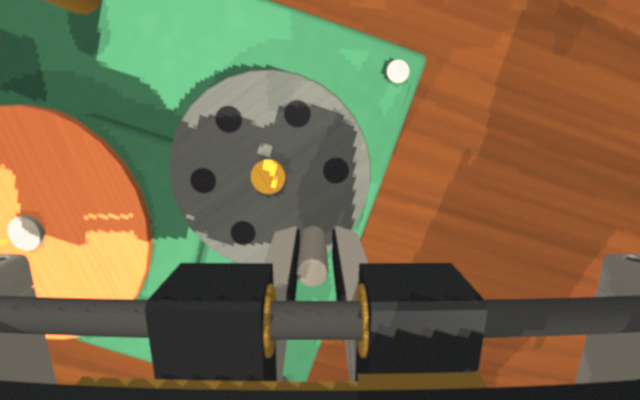

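The peg stayed between the fingers at (313,272) and the wheel has turned about 6.7 rad in all. I'll open, rise and move over the leg.

play_rows --rows '[[4,[0,0,0],[0,0,0]],[4,[0,0,0],[0,0,0]],[4,[0,0,0],[0,0,0]],[4,[0,0,4],[0,0,0]],[4,[0,0,8],[0,0,0]],[6,[0,0,12],[0,0,0]],[7,[0,-3,15],[0,0,-0.1]],[7,[0,-7,15],[0,0,-0.2]]]'

```text
time: 14.52
tool_pos: [0.5963, -0.0242, 0.2118]
ee_rot: [-3.139, 0.016, -3.057]
wrist_force: [0.0, -1.1, 0.7]
width: 0.0564
```

play_rows --rows '[[7,[0,-4,0],[0,0,-0.12]],[7,[0,-8,0],[0,0,-0.127]],[7,[0,-12,0],[0,0,-0.127]],[7,[0,-15,0],[0,0,-0.127]],[7,[0,-17,0],[0,0,-0.127]],[7,[0,-19,0],[0,0,-0.127]],[7,[0,-19,0],[0,0,-0.127]]]'

```text
time: 15.1
tool_pos: [0.5919, -0.2199, 0.2016]
ee_rot: [-3.14, -0.001, 3.094]
wrist_force: [0.2, 0.6, 0.2]
width: 0.0699
```

```bash
python3 look.py w6.png lever_tab mark leg_pointer leg_grip; python3 - <<'E'
import cv2
im=cv2.imread('pics/w6.png');cv2.imwrite('pics/c6.png',cv2.resize(im[60:310,150:470],None,fx=2.4,fy=2.4,interpolation=cv2.INTER_CUBIC))
E
```

```text
15.1 [ 0.5919 -0.2199  0.2016] [-3.140e+00 -1.000e-03  3.094e+00] [0.2 0.6 0.2] 0.06990755073554429
cam [ 0.52626307 -0.21664315  0.38077201]
lever_tab 0.92 [ 80.3 301.3] 589 [ 0.4989 -0.2275  0.07  ]
mark 0.64 [158.2 249.4] 198 [ 0.5657 -0.2836  0.03  ]
mark 0.32 [139.3 327.4] 6942 [ 0.5512 -0.2068  0.03  ]
leg_pointer 0.64 [138.  322.9] 7382 [ 0.5498 -0.2111  0.03  ]
leg_grip 0.83 [138.9 325. ] 7175 [ 0.5479 -0.21    0.07  ]
leg_grip 0.48 [24.6 33.4] 2129 [ 0.4389 -0.4495  0.07  ]
```

View pics/c6.png

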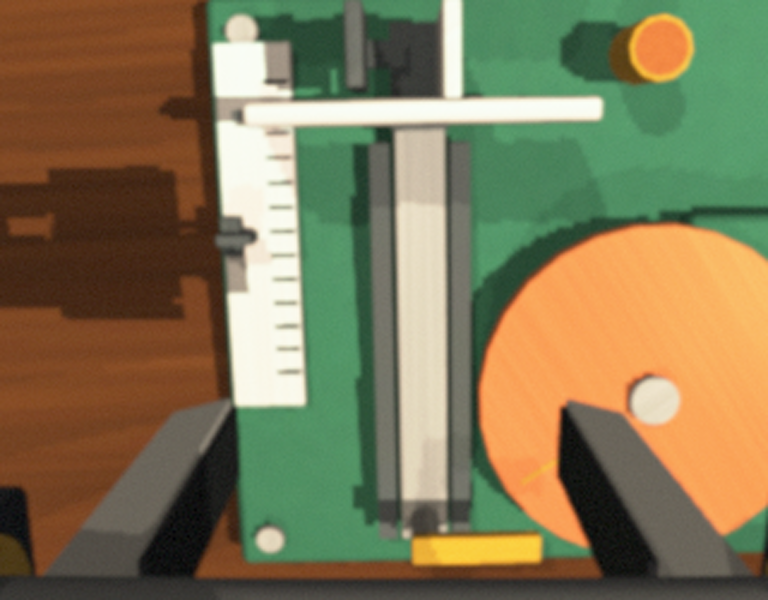

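Clear view (2.4x crop): the crossbar's near edge is at row 100, columns 245–603. The lug's outer edge is at column 463 and the lever's outer edge at 345. The mark tooth is at about (235,237).

```bash
python3 - <<'E'
from h import *
s=snap('wrist')
f=lambda c,r,z:onz(s,60+r/2.4,150+c/2.4,z)
# yaw from rail edges (z~.03) and plate edge
a=f(398,140,.04);b=f(402,490,.04);print('rail yaw',np.arctan2(b[1]-a[1],b[0]-a[0]))
a=f(211,0,.018);b=f(245,560,.018);print('plate yaw',np.arctan2(b[1]-a[1],b[0]-a[0]))
a=f(245,101,.086);b=f(603,97,.086);print('bar',a,b,np.arctan2(-(b-a)[0],(b-a)[1]))
th=-.037;U=np.array([[np.cos(th),np.sin(th)],[-np.sin(th),np.cos(th)]])
m=lambda p:np.round(U@p[:2]*1000,1)
for n,c,r,z in [('barnearL',245,101,.086),('barnearR',603,97,.086),('lugout',463,50,.086),('leverout',345,50,.086),('levout base',366,85,.086),('ptr',237,116,.030),('mark38',240,237,.038),('mark30',240,237,.03),('marktip',257,237,.038),('tcp',0,0,0)]:
    p=f(c,r,z) if n!='tcp' else get_obs()['tool_pos']
    print(n,np.round(p,4),m(p))
E
```

```text
rail yaw -0.02910772655820848
plate yaw -0.02516144589559699
bar [ 0.51608802 -0.2619727   0.086     ] [ 0.51954918 -0.14316894  0.086     ] -0.02912512669952868
barnearL [ 0.5161 -0.262   0.086 ] [ 525.4 -242.7]
barnearR [ 0.5195 -0.1432  0.086 ] [ 524.5 -123.9]
lugout [ 0.5029 -0.1893  0.086 ] [ 509.5 -170.6]
leverout [ 0.5013 -0.2279  0.086 ] [ 509.4 -209.2]
levout base [ 0.5127 -0.2216  0.086 ] [ 520.6 -202.5]
ptr [ 0.5197 -0.2751  0.03  ] [ 529.5 -255.6]
mark38 [ 0.5668 -0.2762  0.038 ] [ 576.6 -255. ]
mark30 [ 0.5677 -0.2777  0.03  ] [ 577.6 -256.5]
marktip [ 0.5671 -0.2694  0.038 ] [ 576.7 -248.2]
tcp [ 0.5927 -0.2144  0.2025] [ 600.2 -192.3]
```

```bash
python3 - <<'E'
import cv2,numpy as np
a=cv2.imread('pics/w6.png')[90:185,228:278];b=cv2.imread('pics/w1.png')[115:190,128:188]
A=cv2.resize(a,None,fx=6,fy=6,interpolation=cv2.INTER_CUBIC);B=cv2.resize(b,None,fx=8,fy=8,interpolation=cv2.INTER_CUBIC)[:570]
B=cv2.copyMakeBorder(B,0,max(0,570-B.shape[0]),0,0,cv2.BORDER_CONSTANT)
cv2.imwrite('pics/strip.png',np.hstack([A,B]))
g=cv2.cvtColor(cv2.imread('pics/w6.png'),cv2.COLOR_BGR2GRAY)
for r in list(range(96,116))+list(range(150,172)): print(r,g[r,238:262:2])
E
```

```text
96 [105 236 250 249 250 250 250 250 250 249 249 244]
97 [100 235 250 249 250 250 250 250 250 250 249 247]
98 [ 96 231 250 250 250 250 251 250 250 250 249 246]
99 [ 87 218 245 244 245 245 245 245 244 244 239 238]
100 [ 74 171 210 213 213 211 214 211 212 209 200 190]
101 [ 65 139 173 169 173 171 175 173 175 173 163 156]
102 [ 65 133 168 167 169 168 168 172 183 185 181 174]
103 [ 62 134 169 168 172 169 167 191 216 221 223 221]
104 [ 63 132 168 170 167 164 165 220 242 244 244 244]
105 [ 62 129 166 167 163 149 148 230 249 249 250 250]
106 [ 58 128 168 170 150 123 122 232 250 250 250 250]
107 [ 58 127 167 169 146 112 108 229 250 250 249 249]
108 [ 52 126 166 168 145 113 106 225 248 249 249 248]
109 [ 54 127 174 176 159 120 106 221 248 248 248 248]
110 [ 57 145 213 219 208 156 122 214 244 245 245 245]
111 [ 57 172 243 245 242 201 162 209 236 237 237 233]
112 [ 56 179 249 250 249 234 219 225 234 234 227 220]
113 [ 57 174 248 249 249 247 246 245 241 240 233 215]
114 [ 53 170 248 250 250 250 249 249 248 247 245 218]
115 [ 50 164 248 250 249 250 249 250 249 249 248 217]
150 [ 44  52 103 146 146
[... 463 characters left out ...]
59 [ 51  93 110 109 110 108 110 108  88 118 231 245]
160 [ 51  94 112 116 113 115 114 112 103 156 230 241]
161 [ 50  88 110 110 109 113 108 130 148 202 233 240]
162 [ 47  73  94  98  91 100 101 167 204 226 234 238]
163 [ 47  58  73  77  72  88  89 192 228 233 235 238]
164 [ 44  48  62  61  54  68  77 202 234 233 234 236]
165 [ 47  44  55  62  57  59  72 200 235 234 233 234]
166 [ 47  48  57  81  75  73  83 194 234 234 235 234]
167 [ 48  43  59 105  99 102 105 188 233 234 233 234]
168 [ 48  47  60 119 125 121 119 185 234 234 234 233]
169 [ 51  44  57 123 143 141 123 178 237 236 236 237]
170 [ 47  47  55 125 156 154 132 174 242 243 243 243]
171 [ 41  41  53 121 159 160 143 174 246 247 247 247]
```

View pics/strip.png

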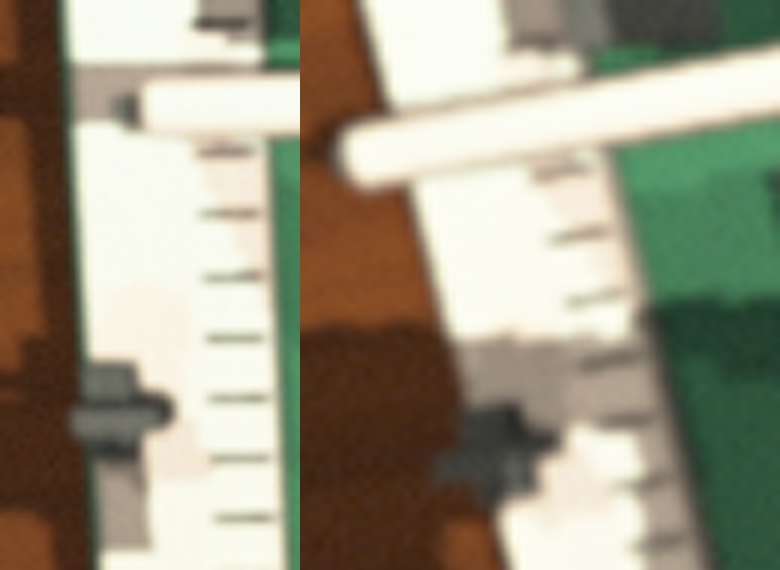

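```bash
python3 - <<'E'
from h import *
s=snap('wrist');o=get_obs();print(o['tool_pos'],o['ee_rot'],s['fx'],s['cx'],s['cy'])
th=-.030;U=np.array([[np.cos(th),np.sin(th)],[-np.sin(th),np.cos(th)]])
m=lambda r,c,z:np.round(U@onz(s,r,c,z)[:2]*1000,1)
print('ptr .03',m(108.3,249,.03),'.05',m(108.3,249,.05),'.086',m(108.3,249,.086))
print('bar+4',m(102.7,256,.086)+[4,0], m(111.9,256,.086))
for z in(.036,.039,.042):print('tooth top',z,m(159.7,246,z))
for z in(.02,.024):print('base near+2',z,m(155.4,252,z)+[2,0],'foot',m(158.2,246,z))
print('grip',onz(s,102.7,256,.086))
E
```

```text
[ 0.59269257 -0.2143792   0.20250517] [3.14132785e+00 2.38993877e-04 3.10125552e+00] 360.6477631148676 315.4955796853705 198.80958400068832
ptr .03 [ 527.7 -259.1] .05 [ 528.  -255.5] .086 [ 528.6 -249. ]
bar+4 [ 528.3 -243.2] [ 531.5 -243.5]
tooth top 0.036 [ 576.  -263.3]
tooth top 0.039 [ 575.6 -262.7]
tooth top 0.042 [ 575.3 -262.1]
base near+2 0.02 [ 575.8 -260.1] foot [ 576.5 -266.3]
base near+2 0.024 [ 575.3 -259.4] foot [ 576.  -265.5]
grip [ 0.51676666 -0.25884072  0.086     ]
```

play_rows --rows '[[7,[-3,0.4,-3],[0,0,0.01]],[7,[-6,0.8,-6],[0,0,0.01]],[7,[-8,1.1,-8],[0,0,0.01]],[7,[-9.4,1.2,-9],[0,0,0.01]],[7,[-9.4,1.2,-9],[0,0,0.01]],[7,[-9.4,1.2,-9],[0,0,0.01]]]'

```text
time: 15.95
tool_pos: [0.4983, -0.2029, 0.1123]
ee_rot: [3.141, 0.0, 3.11]
wrist_force: [1.0, 0.2, -0.1]
width: 0.07
```

play_rows --rows '[[7,[0,0,-2],[0,0,0]],[7,[0,0,-4],[0,0,0]],[7,[0,0,-6],[0,0,0]],[7,[0,0,-6],[0,0,0]],[7,[0,0,-6],[0,0,0]]]'

```text
time: 16.37
tool_pos: [0.4996, -0.2036, 0.0528]
ee_rot: [3.141, 0.0, 3.111]
wrist_force: [0.5, -0.1, 0.3]
width: 0.07
```

play_rows --rows '[[7,[0.3,0,0],[0,0,0]],[7,[0.6,0,0],[0,0,0]],[7,[0.7,0,0],[0,0,0]],[7,[0.7,0,0],[0,0,0]],[7,[0.7,0,0],[0,0,0]]]'

```text
time: 16.78
tool_pos: [0.5063, -0.2039, 0.0531]
ee_rot: [-3.141, 0.002, 3.11]
wrist_force: [-0.7, -0.1, -0.0]
width: 0.0702
```

```bash
cat > st.py <<'E'
from h import *
import time
o=get_obs();th=-.030;U=np.array([[np.cos(th),np.sin(th)],[-np.sin(th),np.cos(th)]])
print(round(o['time'],2),np.round(o['tool_pos'],4),'mach',np.round(U@o['tool_pos'][:2]*1000,1),o['ee_rot'].round(3),np.round(o['wrist_force'],1),np.round(o['width'],4))
E
python3 st.py
```

```text
16.78 [ 0.5063 -0.2039  0.0531] mach [ 512.1 -188.6] [-3.141e+00  2.000e-03  3.110e+00] [-0.7 -0.1 -0. ] 0.0702
```

play_rows --rows '[[7,[0.1,0.15,0],[0,0,0]],[7,[0.2,0.15,0],[0,0,0]],[7,[0.2,0.15,0],[0,0,0]],[7,[0.2,0.15,0],[0,0,0]]]'

```text
time: 17.12
tool_pos: [0.5071, -0.2022, 0.0523]
ee_rot: [-3.142, -0.001, 3.11]
wrist_force: [-3.5, -1.6, 1.4]
width: 0.0703
```

play_rows --rows '[[7,[0.1,0,0],[0,0,0]],[7,[0.1,0,0],[0,0,0]],[7,[0.1,0,0],[0,0,0]]]'

```text
time: 17.37
tool_pos: [0.5084, -0.2023, 0.0523]
ee_rot: [-3.141, -0.0, 3.11]
wrist_force: [-3.3, -1.1, 2.3]
width: 0.0698
```

play_rows --rows '[[7,[0.1,0,0],[0,0,0]],[7,[0.1,0,0],[0,0,0]],[7,[0.1,0,0],[0,0,0]]]'

```text
time: 17.62
tool_pos: [0.5096, -0.2023, 0.0523]
ee_rot: [-3.141, 0.0, 3.11]
wrist_force: [-2.2, -1.6, 1.3]
width: 0.0697
```

play_rows --rows '[[7,[0.1,0,0],[0,0,0]],[7,[0.1,0,0],[0,0,0]],[7,[0.1,0,0],[0,0,0]]]'

```text
time: 17.87
tool_pos: [0.5106, -0.2022, 0.0522]
ee_rot: [-3.142, 0.0, 3.11]
wrist_force: [-3.0, -1.4, 1.2]
width: 0.07
```

play_rows --rows '[[7,[0.1,0,0],[0,0,0]],[7,[0.1,0,0],[0,0,0]],[7,[0.1,0,0],[0,0,0]]]'

```text
time: 18.12
tool_pos: [0.5116, -0.2022, 0.0522]
ee_rot: [-3.142, 0.0, 3.11]
wrist_force: [-2.5, -2.9, 0.5]
width: 0.07
```

```bash
python3 st.py
```

```text
18.12 [ 0.5116 -0.2022  0.0522] mach [ 517.4 -186.8] [-3.142  0.     3.11 ] [-2.5 -2.9  0.5] 0.07
```

Contact is at TCP x ≈ 0.507 (machine x ≈ 512.7), and the resisting force is about 3 N. I'll push most of the way along the machine axis.

play_rows --rows '[[7,[0.4,-0.01,0],[0,0,0]],[7,[0.8,-0.02,0],[0,0,0]],[7,[1.3,-0.04,0],[0,0,0]],[7,[1.8,-0.05,0],[0,0,0]],[7,[2.3,-0.07,0],[0,0,0]],[7,[2.8,-0.08,0],[0,0,0]],[7,[3.3,-0.1,0],[0,0,0]],[7,[3.6,-0.11,0],[0,0,0]]]'

```text
time: 18.78
tool_pos: [0.5481, -0.2032, 0.0522]
ee_rot: [3.141, -0.0, 3.11]
wrist_force: [-4.8, -2.1, 2.0]
width: 0.0701
```

```bash
python3 st.py; python3 - <<'E'
from h import *
th=-.030;Ui=np.array([[np.cos(th),-np.sin(th)],[np.sin(th),np.cos(th)]])
mk=np.r_[Ui@[.5757,-.261],.039];pt=np.r_[Ui@[.5675,-.257],.03]
for c in['wrist','top','scene']:
    s=snap(c,c+'7.png');print(c,proj(s,[mk,pt]).round(0).tolist())
    for l in('mark','leg_pointer'):
        for r in silhouettes(c,l)[:2]:print(l,round(r['confidence'],2),np.round(r['point']),r['mask'].sum())
E
```

```text
18.78 [ 0.5481 -0.2032  0.0522] mach [ 554.  -186.7] [ 3.141 -0.     3.11 ] [-4.8 -2.1  2. ] 0.0701
wrist [[188.0, 269.0], [198.0, 250.0]]
mark 0.93 [255. 180.] 468
leg_pointer 0.6 [269. 302.] 13086
top [[395.0, 170.0], [393.0, 173.0]]
leg_pointer 0.79 [126. 372.] 240
scene [[245.0, 257.0], [246.0, 255.0]]
leg_pointer 0.65 [257. 276.] 1208
```

play_rows --rows '[[7,[0.3,-0.01,0],[0,0,0]],[7,[0.55,-0.02,0],[0,0,0]],[7,[0.55,-0.02,0],[0,0,0]],[7,[0.55,-0.02,0],[0,0,0]]]'

```text
time: 19.57
tool_pos: [0.5531, -0.2033, 0.0522]
ee_rot: [3.141, 0.0, 3.11]
wrist_force: [-4.9, -0.9, 0.6]
width: 0.07
```

```bash
python3 st.py; python3 - <<'E'
from h import *
s=snap('wrist','w8.png');im=cv2.imread('pics/w8.png')
c=cv2.resize(im[200:300,150:280],None,fx=6,fy=6,interpolation=cv2.INTER_CUBIC)
for i in range(0,100,10):cv2.putText(c,str(200+i),(0,i*6+5),0,.35,(0,0,255),1)
for i in range(0,130,10):cv2.putText(c,str(150+i),(i*6,10),0,.35,(0,0,255),1)
cv2.imwrite('pics/c8.png',c)
E
```

```text
19.57 [ 0.5531 -0.2033  0.0522] mach [ 558.9 -186.6] [3.141 0.    3.11 ] [-4.9 -0.9  0.6] 0.07
```

View pics/c8.png

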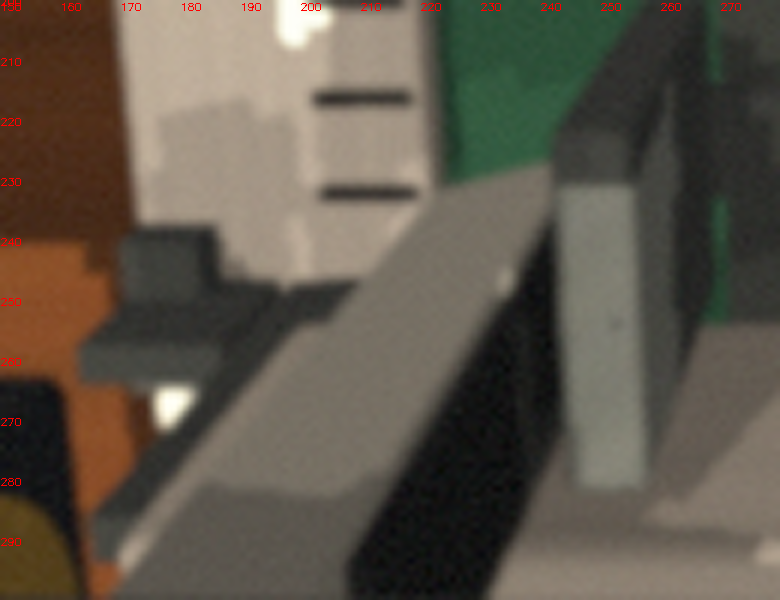

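The mark foot is at (177,242), its tooth's near base edge at row ~247, columns 180–194. The pointer foot is at columns 196–209, row ~247, so they are nearly level. I'll quantify this using the edges.

```bash
python3 - <<'E'
from h import *
s=snap('wrist');o=get_obs()
def Rt(r):
    cx,cy,cz=np.cos(r);sx,sy,sz=np.sin(r)
    return np.array([[cz,-sz,0],[sz,cz,0],[0,0,1]])@np.array([[cy,0,sy],[0,1,0],[-sy,0,cy]])@np.array([[1,0,0],[0,cx,-sx],[0,sx,cx]])
R1=Rt(o['ee_rot']);p1=o['tool_pos']
Rct=R1.T@s['R'].T; ct=R1.T@(-s['R'].T@s['t']-p1)
s6=dict(s);R6=Rt(np.array([3.1413,0,3.10126]));p6=np.array([.59269,-.21438,.2025])
s6['R']=(R6@Rct).T;s6['t']=-s6['R']@(p6+R6@ct)
th=-.030;U=np.array([[np.cos(th),np.sin(th)],[-np.sin(th),np.cos(th)]])
m=lambda s,r,c,z:np.round(U@onz(s,r,c,z)[:2]*1000,1)
for z in(.018,.02,.022,.024):
    print(z,[m(s6,r,267,z)[0] for r in(115.5,125.5,136,146.3,156.3,166.3)],'w8',[m(s,r,209,z) for r in(216.3,232.2)])
print('check mark6',m(s6,159.7,246,.039),'w8 tooth top near edge',[m(s,257,180,z)for z in(.036,.039,.042)])
for z in(.02,.022,.024,.026,.03):print(z,'mark near base',m(s,247,188,z),'ptr near base',m(s,247,202,z))
g=cv2.cvtColor(cv2.imread('pics/w8.png'),cv2.COLOR_BGR2GRAY)
for r in range(234,266):print(r,g[r,166:214:3])
E
```

```text
0.018 [np.float64(534.8), np.float64(544.5), np.float64(554.8), np.float64(565.1), np.float64(575.1), np.float64(585.3)] w8 [array([ 554.8, -252.6]), array([ 565.2, -253.4])]
0.02 [np.float64(534.8), np.float64(544.4), np.float64(554.7), np.float64(564.9), np.float64(574.9), np.float64(585.0)] w8 [array([ 554.3, -252. ]), array([ 564.5, -252.8])]
0.022 [np.float64(534.8), np.float64(544.4), np.float64(554.6), np.float64(564.7), np.float64(574.7), np.float64(584.7)] w8 [array([ 553.7, -251.4]), array([ 563.8, -252.1])]
0.024 [np.float64(534.8), np.float64(544.3), np.float64(554.5), np.float64(564.5), np.float64(574.4), np.float64(584.4)] w8 [array([ 553.1, -250.8]), array([ 563.2, -251.5])]
check mark6 [ 575.7 -262.8] w8 tooth top near edge [array([ 574.4, -266.1]), array([ 573.2, -264.9]), array([ 571.9, -263.7])]
0.02 mark near base [ 574.3 -266.8] ptr near base [ 574.3 -257.9]
0.022 mark near base [ 573.5 -266.1] ptr near base [ 573.5 -257.3]
0.024 mark near base [ 572.8 -265.3] ptr near base [ 572.7 -256.6]
0.026 mark near base [ 572.  -264.6] ptr near base [ 572.  -255.9]
0.03 ma
[... 1598 characters left out ...]

256 [ 53  52  54  50  50  50  50  45  44  49  60 111 116 113 112 112]
257 [ 60  61  59  59  63  55  60  43  48  52  74 115 115 115 112 112]
258 [ 69  67  67  70  70  68  68  48  50  48  91 117 114 113 112 112]
259 [ 71  72  70  72  70  69  67  47  47  53 110 119 112 111 111 110]
260 [ 70  70  70  70  73  72  72  54  49  62 118 117 112 112 111 113]
261 [ 72  73  72  72  70  67  69  50  48  77 121 114 114 112 111 113]
262 [ 74  71  73  71  71  71  62  49  51  96 120 112 112 111 113 111]
263 [ 74  75  78  84  97  91  58  48  55 108 116 112 112 113 111 112]
264 [ 81  80  79 103 161 135  58  47  73 116 115 113 112 112 112 113]
265 [ 86  84  74 118 232 181  55  45  89 119 114 110 112 112 110 112]
```

```bash
python3 - <<'E'
from h import *
s=snap('wrist')
th=-.030;U=np.array([[np.cos(th),np.sin(th)],[-np.sin(th),np.cos(th)]])
m=lambda s,r,c,z:np.round(U@onz(s,r,c,z)[:2]*1000,1)
g=cv2.cvtColor(cv2.imread('pics/w8.png'),cv2.COLOR_BGR2GRAY)
print(g[224:236,245:253:3].T,g[274:288,248:256:3].T)
for n,r,c,k in[('near',230.5,247.5,36),('far',281.5,251,8)]:
  a=m(s,r,c,.086);print(n,a,'ptr',a[0]+k)
E
```

```text
[[ 63  61  62  60  65  66  84 104 119 118 122 123]
 [ 65  69  66  64  67  71  83 108 123 124 122 126]
 [ 68  70  67  69  70  72  86 113 125 126 126 126]] [[128 127 128 128 131 127 121 104  97  93  93  94  91  88]
 [131 130 132 131 131 129 125 110  97  92  92  92  91  90]
 [131 134 131 132 131 127 119 102  96  96  93  93  91  92]]
near [ 541.3 -215.6] ptr 577.3
far [ 565.  -215.2] ptr 573.0
```

Estimates put the pointer 0–1.2 mm short of the mark. I'll nudge 0.6 mm, let it settle, then squeeze.

play_rows --rows '[[7,[0.06,-0.04,0],[0,0,0]],[7,[0.06,-0.04,0],[0,0,0]],[7,[0.06,-0.04,0],[0,0,0]],[7,[0.06,-0.04,0],[0,0,0]]]'

```text
time: 20.05
tool_pos: [0.5534, -0.2033, 0.0521]
ee_rot: [3.141, -0.001, 3.11]
wrist_force: [-4.0, 0.5, 0.5]
width: 0.0702
```

```bash
python3 st.py; python3 - <<'E'
from h import *
s=snap('wrist','w9.png');g=cv2.cvtColor(cv2.imread('pics/w9.png'),cv2.COLOR_BGR2GRAY)
for r in range(241,251):print(r,g[r,184:214:3])
E
```

```text
20.05 [ 0.5534 -0.2033  0.0521] mach [ 559.2 -186.6] [ 3.141e+00 -1.000e-03  3.110e+00] [-4.   0.5  0.5] 0.0702
241 [ 34 111 152 152 152 169 158 153 151 151]
242 [ 38 106 144 150 152 170 157 154 151 153]
243 [ 36  99 131 150 153 168 158 153 153 151]
244 [ 41  90 122 149 151 166 158 154 151 141]
245 [ 40  83 104 132 139 159 147 139 133 127]
246 [ 40  56  72  89 115 138 124  96  91 114]
247 [ 41  44  47  53  86  93  80  56  62 109]
248 [ 46  44  46  44  64  57  55  46  76 113]
249 [ 50  46  46  42  51  48  47  48  90 113]
250 [ 48  49  49  37  47  46  46  57 105 113]
```

play_rows --rows '[[7,[0.04,0,0],[0,0,0]],[7,[0.04,0,0],[0,0,0]],[7,[0.04,0,0],[0,0,0]],[7,[0.04,0,0],[0,0,0]]]'

```text
time: 20.43
tool_pos: [0.5539, -0.2034, 0.0521]
ee_rot: [3.141, -0.0, 3.11]
wrist_force: [-2.7, 1.7, -0.1]
width: 0.0698
```

play_rows --rows '[[4.5,[0,0,0],[0,0,0]],[4,[0,0,0],[0,0,0]],[3.5,[0,0,0],[0,0,0]],[3,[0,0,0],[0,0,0]],[2.6,[0,0,0],[0,0,0]],[1.5,[0,0,0],[0,0,0]],[1.5,[0,0,0],[0,0,0]],[1.5,[0,0,0],[0,0,0]]]'

```text
time: 21.1
tool_pos: [0.5536, -0.2093, 0.0521]
ee_rot: [-3.131, 0.0, 3.108]
wrist_force: [-4.1, -11.8, -5.2]
width: 0.0251
```

play_rows --rows '[[1.5,[0,0,0],[0,0,0]],[1.5,[0,0,0],[0,0,0]],[1.5,[0,0,0],[0,0,0]],[1.5,[0,0,0],[0,0,0]],[1.5,[0,0,0],[0,0,0]],[1.5,[0,0,0],[0,0,0]]]'

```text
time: 21.6
tool_pos: [0.5536, -0.2093, 0.052]
ee_rot: [-3.132, 0.0, 3.108]
wrist_force: [-4.5, -11.5, -4.6]
width: 0.0252
```

```bash
python3 st.py; python3 - <<'E'
from h import *
s=snap('wrist','w10.png');g=cv2.cvtColor(cv2.imread('pics/w10.png'),cv2.COLOR_BGR2GRAY)
for r in range(228,268,1):print(r,g[r,166:240:3])
E
```

```text
21.6 [ 0.5536 -0.2093  0.052 ] mach [ 559.6 -192.6] [-3.132  0.     3.108] [ -4.5 -11.5  -4.6] 0.0252
228 [ 52  53  55  55  52  59 172 162 163 160 159 162 157 161 155 181 155 148
 149 152 156 174 118  61  76]
229 [ 54  54  57  54  52  61 171 159 161 162 157 161 159 159 156 177 128 115
 116 117 117 145 120  62  74]
230 [ 54  52  55  51  53  57 166 160 163 160 159 161 157 160 158 168  93  70
  69  68  71 112 120  64  73]
231 [ 54  53  52  50  53  57 164 161 161 161 160 159 158 163 158 161  87  56
  57  59  60 102 122  64  77]
232 [ 52  52  52  53  54  52 159 159 160 160 160 161 157 159 156 157 118 102
 104 103 102 132 121  62  75]
233 [ 49  52  48  51  51  53 159 160 161 162 159 161 157 162 158 163 147 143
 141 143 145 164 130  64  75]
234 [ 51  50  49  49  51  53 157 159 158 160 160 158 157 161 162 169 157 158
 155 161 166 178 129  64  75]
235 [ 54  54  53  50  50  54 141 143 146 144 147 161 159 161 164 173 164 161
 160 163 177 185 134  66  74]
236 [ 50  50  45  50  48  52  98  98  98 100 124 161 160 158 169 175 161 160
 159 166 185 184 137  66  74]
237 [ 51  48  52  53  50  49  61  6
[... 2456 characters left out ...]
72  78  75  74  72  50  54  82 124 127 124 127
 124 126 126 127 127 125 125]
261 [ 87  87  85  74  71  70  72  73  74  69  68  50  52 100 122 124 125 123
 126 124 126 126 124 126 126]
262 [ 69  71  71  62  60  61  61  62  64  64  58  45  48  95 106 108 107 110
 109 110 110 110 109 111 111]
263 [47 44 50 43 40 40 42 42 39 43 39 35 38 64 69 69 71 72 73 71 74 75 71 71
 73]
264 [30 32 30 28 31 29 32 29 31 30 34 31 29 33 37 36 36 36 34 38 38 36 36 34
 37]
265 [31 28 28 32 29 28 28 29 28 32 29 31 27 29 26 32 31 32 29 29 27 32 25 26
 29]
266 [31 31 26 28 23 30 25 26 25 27 32 28 30 31 31 28 31 29 29 28 29 25 30 28
 26]
267 [29 30 30 27 25 30 25 30 31 29 28 28 28 28 28 26 27 32 24 31 33 29 29 30
 28]
```

The lever is shut (opening 25.2 mm). In pixel rows, the pointer and mark near edges are both at row ≈245. The fingers centred on the plates and left about 11 N of side load, so I'll ease that off while still holding.

play_rows --rows '[[1.5,[0.02,-0.2,0],[0,0,0]],[1.5,[0.02,-0.4,0],[0,0,0]],[1.5,[0.02,-0.5,0],[0,0,0]],[1.5,[0.02,-0.5,0],[0,0,0]],[1.5,[0.02,-0.5,0],[0,0,0]],[1.5,[0.02,-0.5,0],[0,0,0]]]'

```text
time: 22.15
tool_pos: [0.5539, -0.2094, 0.052]
ee_rot: [-3.14, -0.001, 3.11]
wrist_force: [-5.2, -1.9, -4.2]
width: 0.0254
```

```bash
python3 st.py; python3 - <<'E'
from h import *
s=snap('wrist','w11.png');g=cv2.cvtColor(cv2.imread('pics/w11.png'),cv2.COLOR_BGR2GRAY)
print(list(range(193,232,3)))
for r in range(240,251,1):print(r,g[r,193:232:3])
for r in silhouettes('wrist','mark')[:1]:
    m=r['mask'];ys,xs=np.nonzero(m);print('mark',r['confidence'],ys.min(),ys.max(),xs.min(),xs.max())
E
```

```text
22.15 [ 0.5539 -0.2094  0.052 ] mach [ 560.  -192.7] [-3.14e+00 -1.00e-03  3.11e+00] [-5.2 -1.9 -4.2] 0.0254
[193, 196, 199, 202, 205, 208, 211, 214, 217, 220, 223, 226, 229]
240 [ 44  90 157 158 161 175 176 160 158 159 163 185 181]
241 [ 47  85 152 156 159 170 172 160 159 159 167 183 182]
242 [ 45  79 130 158 158 168 174 159 160 160 165 182 182]
243 [ 48  79 116 151 154 168 174 155 153 149 155 176 177]
244 [ 49  70 102 124 130 165 173 141 124 123 129 143 149]
245 [ 50  55  71  84  96 163 163 115  78  76  79  90 101]
246 [ 53  44  50  54  72 146 138  82  41  41  59  72  82]
247 [ 53  49  47  49  63 114  90  60  45  46  93 121 125]
248 [ 54  50  51  48  55  78  56  53  49  50 131 165 167]
249 [ 53  50  49  46  43  56  51  49  47  51 142 182 183]
250 [ 52  49  49  34  44  52  51  53  51  52 142 182 185]
mark 0.56 236 263 173 207
```

```bash
python3 - <<'E'
import cv2,numpy as np
np.set_printoptions(linewidth=200)
for f,c0 in(('w11',197),):
    g=cv2.cvtColor(cv2.imread(f'pics/{f}.png'),cv2.COLOR_BGR2GRAY)
    print('     ',np.arange(c0,c0+32))
    for r in range(225,260):print(r,g[r,c0:c0+32])
E
```

```text
[197 198 199 200 201 202 203 204 205 206 207 208 209 210 211 212 213 214 215 216 217 218 219 220 221 222 223 224 225 226 227 228]
225 [158 161 161 159 157 159 159 159 160 157 157 162 172 180 182 181 170 165 160 159 159 160 161 162 163 161 159 158 161 163 171 173]
226 [160 162 160 160 157 159 157 160 158 158 160 161 170 178 185 183 172 166 159 160 155 159 158 160 164 161 159 160 163 169 177 181]
227 [161 163 161 160 158 158 159 160 161 157 158 160 168 177 182 181 173 166 161 160 160 159 159 161 162 160 159 159 163 172 181 183]
228 [160 161 160 161 158 158 158 161 160 157 160 158 164 173 177 173 163 152 146 146 144 145 144 146 148 147 145 146 147 160 165 167]
229 [160 160 162 159 159 158 157 158 160 158 158 158 160 163 164 152 131 113 104 106 102 102 105 106 107 106 105 106 107 116 121 124]
230 [160 160 160 158 160 160 160 160 160 157 160 159 160 160 154 135 104  72  60  60  60  58  56  61  60  62  61  62  61  68  70  84]
231 [158 159 161 161 159 160 159 157 160 159 157 157 157 159 153 139 111  91  85  87  83  83  85  86  81  86  84  85  84  86  90 108]
232 [158 161 160 162 160 155 157
[... 3019 characters left out ...]
3 124 128 130 131 128 132 140]
255 [ 48  43  37  38  46  50  52  51  47  48  56  69  95 105 115 115 119 120 121 121 116 119 121 119 122 122 125 123 124 125 127 125]
256 [ 51  40  41  47  46  48  52  53  52  51  67  87 106 121 125 125 122 125 125 125 125 125 125 123 127 125 120 124 125 125 123 123]
257 [ 53  39  43  47  50  51  51  49  51  63  81 103 118 125 126 123 126 125 127 126 126 125 126 124 127 124 124 126 124 128 125 125]
258 [ 54  43  45  50  52  51  52  55  59  79  99 115 123 124 124 125 124 123 126 123 125 122 126 123 124 125 125 124 126 123 124 125]
259 [ 60  49  48  49  50  51  52  54  70  93 113 124 126 125 124 125 122 123 124 124 124 127 125 122 124 126 125 122 124 125 124 125]
```

Closer pixel reading: the near-bottom pointer edge (columns 209–212) is 2 px past the mark's. Some of that is the pointer's clearance above the strip. I'll back off about half a millimetre to split the two estimates.

play_rows --rows '[[1.5,[-0.05,0,0],[0,0,0]],[1.5,[-0.05,0,0],[0,0,0]],[1.5,[-0.05,0,0],[0,0,0]],[1.5,[-0.05,0,0],[0,0,0]],[1.5,[-0.05,0,0],[0,0,0]],[1.5,[-0.05,0,0],[0,0,0]]]'

```text
time: 22.75
tool_pos: [0.5536, -0.2094, 0.052]
ee_rot: [-3.14, -0.0, 3.11]
wrist_force: [-3.7, -4.3, -5.3]
width: 0.0252
```

```bash
python3 st.py; python3 - <<'E'
from h import *
s=snap('wrist','w12.png');g=cv2.cvtColor(cv2.imread('pics/w12.png'),cv2.COLOR_BGR2GRAY)
for r in range(242,250):print(r,g[r,200:214])
E
```

```text
22.75 [ 0.5536 -0.2094  0.052 ] mach [ 559.6 -192.7] [-3.14 -0.    3.11] [-3.7 -4.3 -5.3] 0.0252
242 [138 153 157 155 161 160 159 163 169 176 180 175 163 158]
243 [132 149 156 158 157 158 160 161 167 179 180 175 166 161]
244 [119 138 144 147 147 149 153 160 168 177 179 172 161 156]
245 [ 94 104 109 112 116 121 142 156 162 171 172 165 153 141]
246 [ 60  67  69  72  73  90 117 143 147 145 141 139 127 109]
247 [ 52  54  54  50  48  66 100 121 112  99  94  91  81  77]
248 [52 49 53 49 45 52 78 88 77 60 54 58 56 53]
249 [50 50 48 43 43 45 59 60 56 52 48 50 52 52]
```

```bash
python3 -c "
from bench import *
print(close_job()); o=get_obs(); print(o['time'],o['width'],o['wrist_force'])"
```

```text
the job is handed in; nothing more can be done
None
the job is handed in; nothing more can be done
```

The job is done and handed in at about 23 s of the 64 s, with the arm still holding the leg out and squeezing the lever and lug.

- **Drive wheel:** I turned it about 6.7 rad anticlockwise with the fingers loosely round the peg. I swung the jaws back round the peg once on the way. Wrist force stayed at about 4 N or less.
- **Leg:** I pushed the crossbar about 47 mm along its travel against a 3–5 N spring, before closing the lever.
- **Lever:** It was squeezed shut. The opening reads 25.2 mm against a nominal 26 mm, so I take it as fully closed.

**Alignment at the mark:** the two last checks disagreed slightly.
- By travel from first contact, the pointer is about 0.5 mm short of the mark.
- By picture edges, it is up to 0.9 mm past the mark. Part of that comes from the pointer hanging above the scale strip.
- I set it between the two.

**Side shift:** when the fingers closed, the tool was pulled about 6 mm sideways, which means my estimate of the lug's position was off by that much. It left about 11 N of side load, which I eased to 2–4 N.

**Not checked:** the last picture was refused because the limit of 12 had been reached, so the final alignment rests on pixel values alone. I did not look again at the mark's surroundings or the other things standing about. The measured wrist forces never went above about 14 N.

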